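Set up the bench magnifier over a plaster cast

TASK

Get the yellow plaster cast ready for its bubble check under the bench magnifier: first set the cast down flat in the middle of the magnifier's round black pad, then swing the magnifier arm round so that the lens stands centred straight above the cast, and finish with the lens tilted level. Keep your fingers off the lens glass, and leave the other things near the work (grey cast, caliper, bur block, wax jar) where they are.

Things in the scene. Friction and masses are not known exactly. Their poses are not given: they have to be found in the camera images.
- cast_center (a point): Yellow plaster dental cast (horseshoe of teeth on a flat D-shaped base), loose, 59 (its x) x 72 (its y) x 27 mm high, about 90 g. The point is its centre, 13.5 mm above its underside. The solid base, 16 mm high, is what fingers grip; grasp it across its 59 mm x axis. It starts flat on the work surface.
- pad_center (a point): Centre of the top face of the black rubber viewing pad (disc 94 mm across) on the magnifier's white base plate. The pad top is 15 mm above the work surface and the base plate top 12 mm. The base plate (84 mm wide, 285 mm long, with a round end 110 mm across about the pad, fixed to the bench) runs along this point's y axis; the post stands 190 mm from the pad centre on the +y side of this frame.
- post_foot (a point): Foot of the magnifier's upright post, at the height of the work surface, on the vertical swing axis of the arm. Same axes as pad_center. Post and hub reach 214 mm high; hub 38 mm across with a small black clamp knob. Left of it a wall pier rises from the worktop (y above 0.34 m where x is above 0.44 m); right of it stands a plaster vibrator, 104 mm high; behind, a wall shelf from x = 0.78 m.
- swing_arm (a joint): Swing of the magnifier arm about the post, rad, seen from above counter-clockwise positive. 0: lens over the pad centre; starts at 1.44 to 1.62, swung to the robot's right. Range -0.25 to 2.1. The arm is a level round tube, 15 mm thick, its axis 190 mm high, from hub to fork (131 mm from the post axis). Friction hinge: 2.6 N at the lens or 5 N half-way moves it; it stays where released.
- lens_center (a point): Centre of the lens, 190 mm from the post axis and 190 mm above the work surface at any swing; the lens tilts about this point. Axes turn with the arm: y points back to the post, z up. The lens ring (98 mm across, 14 mm thick; the glass is the inner 80 mm) hangs in a half-round fork, open away from the post, outer radius 64 mm about this point.
- knob_right (a point): Outer end face of the black pivot knob (21 mm across, axis along the fork's x) on the +x side of the fork (the robot's right-hand side once the lens is over the pad), 72 mm from the lens centre at the same height. It is the side to push on to swing the arm towards smaller angles.
- knob_left (a point): Outer end face of the same kind of pivot knob on the -x side of the fork, 72 mm from the lens centre. It is the side to push on to swing the arm towards larger angles.
- lens_head (a joint): Tilt of the lens ring in its fork, rad. 0: level; positive: the black tab is up. Starts at 0.4 to 0.75. Range -0.5 to 1.1. Friction hinge: about 2 N on the tab moves it, and it stays where it is released.
- tab_end (a point): Point on the top of the black finger tab (18 mm wide, 26 mm long, 10 mm thick) of the lens ring, 70 mm from the lens centre on the side away from the post, 10 mm short of the tab's tip and 5 mm above the plane through the lens centre; it moves with the tilt.
- lens_glass: The clear glass lens, 80 mm across, in the ring; origin at the lens centre. Not to be pressed.
- cast_grey: Bystander: blue-grey plaster cast, 56 x 68 x 26 mm, origin at the centre of its underside.
- caliper: Bystander: steel caliper lying flat, 170 x 50 x 8 mm, origin at the centre of its underside.
- bur_block: Bystander: wooden block with burs standing in it, 34 x 70 x 43 mm, origin at the centre of its underside.
- jar_wax: Bystander: small round jar with a dark red lid, 44 mm across, 50 mm high, origin at the centre of its underside.

How it is judged (in metres and radians):
On the way, in this order (a step that is already met when the one before it is completed fails the run):
1. the yellow cast rests flat on the black pad, released, its centre within 20 mm of the pad's centre (horizontal distance between cast_center and pad_center below 0.02 m and z of cast_center in the frame of pad_center below 0.019 m and angle between cast_center's own z axis and vertical below 0.12 rad and contact force between the fingers and cast_yellow below 0.1 N), for 0.2 s.
2. the lens stands above the cast, centres within 15 mm in plan (horizontal distance between lens_center and cast_center below 0.015 m), for 0.3 s.
At the end, for the whole second after the job is handed in: The yellow cast lies flat on the black pad with its centre within 20 mm of the pad's centre, the lens centre stands within 15 mm in plan of the cast's centre, the lens is level within 0.09 rad (5 degrees), and all is at rest (horizontal distance between cast_center and pad_center below 0.02 m and z of cast_center in the frame of pad_center below 0.019 m and angle between cast_center's own z axis and vertical below 0.12 rad and horizontal distance between lens_center and cast_center below 0.015 m and value of joint lens_head between -0.09 and 0.09 rad and velocity of joint swing_arm between -0.05 and 0.05 rad/s); the robot touches nothing.
It fails at once if the fingers press on the lens glass (over 1 N) (contact force between the fingers and lens_glass above 1 N).
It fails at once if the grey cast, caliper, bur block or wax jar is moved by more than 20 mm (distance of any of cast_grey, caliper, bur_block, jar_wax from where it was at the start of the episode above 0.02 m).
It fails at once if the yellow cast is tipped over (more than 0.7 rad) (angle between cast_center's own z axis and vertical above 0.7 rad).
It also fails if it takes over 64 s, if anything falls off the work surface, if the arm or the gripper's body presses on something with over 40 N, if the wrist force passes 120 N, or if a joint passes its speed limit or range.

ROBOT

A 6-joint arm with a two-finger parallel gripper is mounted at the origin on a cart in front of the work surface, level with it; the furniture and walls round the work are solid. World frame = base frame: x ahead of the robot, y to its left, z up, the work surface at z = 0. Lengths are in m, angles in degrees, forces in N, time in s.
With the tool pointing down it reaches from about 0.325 to 0.775 m from the base axis. Payload 5.5 kg.
Tool frame: the origin (TCP) lies between the finger pads; the fingertips stand 17 mm ahead of it and the grasp point (between the pads) lies 2 mm behind it (r.tip_extent is the distance from the TCP to the fingertips, in m); z points along the fingers, y is the line along which they close (so a half turn about z gives the same grasp; the last joint's range is limited). The gripper opens to 85 mm and grips with 20 to 120 N. Pads are 22 mm wide; open, the fingers measure 114 mm over their backs; the gripper's body (76 mm by 85 mm) begins 54 mm behind the grasp point. The pads swing forward as they close: fully open they stand 13 mm farther back than shut.
Start: joints at [-76.072, 5.22, 70.514, -0, 104.267, -3.249], TCP at [0.177, -0.573, 0.248] pointing down, gripper open.
Joint ranges: [-164.24, 164.24], [-49.07, 125.15], [9.68, 141.18], [-86.29, 266.29], [3.28, 154.24], [-151.56, 151.56]. Speed limits (degrees/s): [147.25, 147.25, 172.46, 180, 180, 180].

INTERFACE

Orientations are given as [roll, pitch, yaw] about the fixed x, y, z axes, in that order (R = Rz(yaw) Ry(pitch) Rx(roll)).
In Python, from station import r, viewer gives the robot as it stands.
- The arm moves only by the tool step_arm, never from a script. Its arguments are lists of equal length, an entry for each row: "translation": the shift along the world's x, y, z in m, a list of three; "turn": the turn about the world's z in rad. A call has exactly 8 rows; each row is the pose to reach, as a shift and turn from the pose commanded when the call began; what a row does not reach only later rows make up. A row lasts 1/12 s, in which the tool goes at most 41.7 mm and 7.16 degrees, less where a joint would pass 70% of its speed; a pose out of reach is approached as far as the arm can. A call with a gripper value outside its range is refused whole. "grip" is the closure, from 0 (fully open) to 1 (shut), set as the call begins (left out, the last holds). The fingers move at their own pace and stop on an object; "newtons" is the grip in N (left out, the last holds). Time passes only in rows, so rows that repeat a pose let the fingers close, or fill a call up. It gives the time, the measured TCP pose, the force, the opening and the grip force at its end, in the units of the state.
- r.observe(): the state, without advancing time (a new reading comes with each control period).
- viewer.read_camera(name): name is "scene" or "side" or "wrist"; returns a dict with "pixels" (420x560x3 uint8, blue, green, red), "mtx" (3x3 intrinsics, pixels), "R" (3x3) and "t" (3): a world point X has camera coordinates R X + t; the wrist camera has in their place "hand_eye" (4x4, takes a point from camera to tool coordinates, whose origin is the TCP and whose axes are the flange's). Camera axes: x right, y down, z forward; pixel columns grow to the right and rows downward; lengths in m; the calibration is good to about 2 mm. A picture is of the moment at which its call begins: read the wrist's pose just before it. There is no depth.
- r.close_job(): hands the job in; it is judged then, once.
The state is a dict: "time_s": time; "qpos": joint angles; "qvel": joint speeds; "tau": joint torques, N m; "tcp_pos": TCP position; "orientation": TCP orientation; "force": force on the tool from outside, world axes, zero at the start; "torque": the same for the moment, N m; "opening": finger opening in m; "finger_force": force on a finger pad.
Only numpy, scipy, OpenCV 4.12 (cv2) and the standard library are available. Lean on these libraries where they do the work, as an engineer would, in place of code of your own. Each camera call takes 0.05 s, during which the arm holds its last target. There are 200 camera calls.

## Working session

There is one attempt and no reset: what is moved stays moved. The work goes in short steps, Python scripts to look and compute and a tool call to move; the robot and the scene stay as the last step left them, time stands still between calls to the robot, and variables do not carry over. Pictures are saved under pics/ and viewed, at most 10 in all, crops included, and the job is handed in when it is done.

Besides the shell and the picture viewer there is one more tool, called after "Emit:" by a JSON object that holds its "name" and its "arguments", one argument or row to a line. step_arm: Moves the arm, as the interface text tells. Its arguments: {"type":"object","properties":{"translation":{"type":"array","items":{"type":"array","items":{"type":"number"}}},"turn":{"type":"array","items":{"type":"number"}},"grip":{"type":"number"},"newtons":{"type":"number"}},"required":["translation","turn"]}

```bash
mkdir -p pics; ls
python3 - <<'E'
from station import r, viewer
import cv2, numpy as np
for n in ("scene","side"):
    c=viewer.read_camera(n); cv2.imwrite(f"pics/{n}0.png",c["pixels"]); np.savez(f"{n}.npz",**{k:c[k] for k in("mtx","R","t")})
    print(n,-c["R"].T@c["t"])
print(r.observe())
E
```

```text
pics
scene [-0.37888067  0.5065695   0.6000551 ]
side [-0.66582155 -0.37318821  0.943943  ]
{'time_s': 0.1, 'qpos': array([-7.60708197e+01,  5.25850221e+00,  7.05742644e+01,  1.04866015e-03,
        1.04264873e+02, -3.24905723e+00]), 'qvel': array([ 0.09630677, -0.02201404, -0.14884023,  0.01304879, -0.03472216,
       -0.01359843]), 'tau': array([ 4.07585889e-03, -4.60216999e+01, -4.19217789e+01,  6.64543859e-05,
        1.06899222e-02, -1.46866165e-05]), 'tcp_pos': array([ 0.17715683, -0.57303194,  0.247274  ]), 'orientation': array([-1.79902575e+02, -6.54898507e-03,  1.71784895e+01]), 'force': array([-0.66992163, -0.17715441, -0.01447665]), 'torque': array([-0.03278219,  0.02229162,  0.02317689]), 'finger_force': 0.0, 'opening': 0.08539988930084291}
```

View pics/scene0.png

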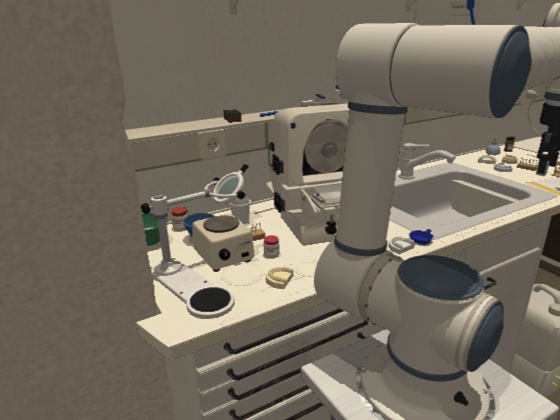

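View pics/side0.png

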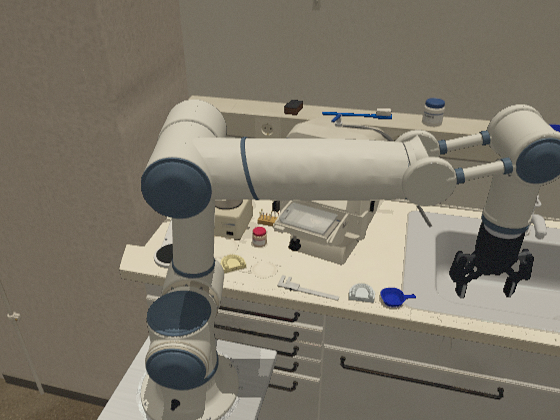

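The scene view shows the pad at about (210,301), the yellow cast at (280,277), the post at (160,200–270), the lens at (229,186) with its tab at (245,168), and the jar at (271,245). In the side view, the cast is at (233,263) and the pad is partly hidden at (167,255).

```bash
cat > h.py <<'E'
import cv2, numpy as np
def plane(c,uv,z):
    d=c["R"].T@np.linalg.inv(c["mtx"])@np.array([uv[0],uv[1],1.]); o=-c["R"].T@c["t"]
    return o+d*(z-o[2])/d[2]
def proj(c,X):
    p=c["mtx"]@(c["R"]@np.asarray(X,float)+c["t"]); return p[:2]/p[2]
def blobs(m,roi,amin=30):
    x0,y0,x1,y1=roi; k=np.zeros(m.shape,np.uint8); k[y0:y1,x0:x1]=m[y0:y1,x0:x1]*255
    cs,_=cv2.findContours(k,cv2.RETR_EXTERNAL,cv2.CHAIN_APPROX_NONE)
    return sorted([c for c in cs if cv2.contourArea(c)>amin],key=cv2.contourArea)[::-1]
E
python3 - <<'E'
from h import *
c=np.load("scene.npz"); im=cv2.imread("pics/scene0.png"); g=im.max(2)
for b in blobs(g<60,(185,283,237,320))[:2]:
    e=cv2.fitEllipse(b); print("pad",e,plane(c,e[0],.015))
s=np.load("side.npz"); im2=cv2.imread("pics/side0.png")
for n,cc,i,roi in(("scene",c,im,(255,260,305,292)),("side",s,im2,(218,250,250,275))):
    h=cv2.cvtColor(i,cv2.COLOR_BGR2HSV)
    for b in blobs((h[...,1]>75)&(h[...,2]>90),roi)[:2]:
        x,y,w,hh=cv2.boundingRect(b); M=cv2.moments(b); u=(M['m10']/M['m00'],M['m01']/M['m00']); print(n,x,y,w,hh,u,plane(cc,u,.013), cv2.contourArea(b))
for uv in((161,200),): print("posttop",plane(c,uv,.205))
print("lens",plane(c,(229,186),.19)); print("foot",plane(c,(166,270),.012))
a=cv2.resize(im[140:325,130:310],None,fx=4,fy=4,interpolation=cv2.INTER_CUBIC)[:, :720]
cv2.imwrite("pics/crop0.png",cv2.resize(a,(580,596)))
E
```

```text
pad ((209.92787170410156, 299.2374267578125), (21.88018226623535, 38.97927474975586), 81.88050842285156) [0.42122722 0.22677437 0.015     ]
scene 266 267 27 22 (278.7790452049007, 276.43810730882973) [0.42444122 0.04211322 0.013     ] 394.5
side 221 255 25 18 (232.3204047217538, 262.9072512647555) [0.41941637 0.03989075 0.013     ] 296.5
posttop [0.60343839 0.26254855 0.205     ]
lens [0.63938801 0.06766937 0.19      ]
foot [0.60456911 0.27318421 0.012     ]
```

View pics/crop0.png

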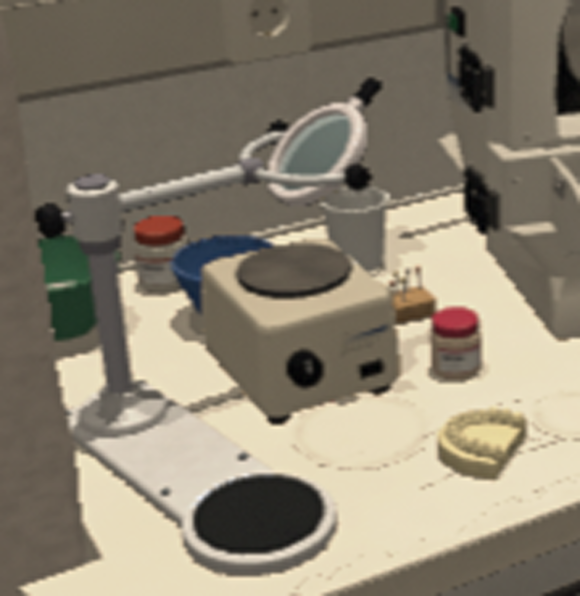

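The crop confirms the layout. The pad is near (0.421,0.227), the post near (0.604,0.268) and the cast near (0.422,0.041). The lens sits over the vibrator and its tab points up. I'll move above the cast.

Emit:
{"name": "step_arm", "arguments": {
  "translation": [
    [0.015,0.037,0],
    [0.03,0.074,0],
    [0.045,0.111,0],
    [0.06,0.148,0],
    [0.075,0.185,0],
    [0.09,0.222,0],
    [0.105,0.26,0],
    [0.12,0.297,0]
  ],
  "turn": [0,0,0,0,0,0,0,0]
}}

```text
time_s: 0.77
tcp_pos: [0.2973, -0.2743, 0.2478]
orientation: [-180.0, -0.0, 17.1]
force: [1.4, -0.4, -0.5]
opening: 0.0857
finger_force: 0.0
```

Emit:
{"name": "step_arm", "arguments": {
  "translation": [
    [0.015,0.037,0],
    [0.03,0.074,0],
    [0.045,0.111,0],
    [0.06,0.148,0],
    [0.075,0.185,0],
    [0.09,0.222,0],
    [0.105,0.26,0],
    [0.12,0.297,0]
  ],
  "turn": [0,0,0,0,0,0,0,0]
}}

```text
time_s: 1.43
tcp_pos: [0.4173, 0.0229, 0.2481]
orientation: [180.0, -0.0, 17.2]
force: [0.5, -0.7, -0.2]
opening: 0.0855
finger_force: 0.0
```

```bash
cat > w.py <<'E'
from h import *
from station import r, viewer
from scipy.spatial.transform import Rotation as Ro
def wrist(name):
    s=r.observe(); c=viewer.read_camera("wrist"); T=np.eye(4); T[:3,:3]=Ro.from_euler("xyz",s["orientation"],degrees=True).as_matrix(); T[:3,3]=s["tcp_pos"]
    E=np.linalg.inv(T@np.array(c["hand_eye"])); d=dict(mtx=np.array(c["mtx"]),R=E[:3,:3],t=E[:3,3])
    cv2.imwrite(f"pics/{name}.png",c["pixels"]); np.savez(name+".npz",**d); return s,d,c["pixels"]
E
python3 - <<'E'
from w import *
s,c,im=wrist("w1"); print(s["tcp_pos"],s["orientation"],s["time_s"],r.tip_extent)
print(-c["R"].T@c["t"],proj(c,[.42,.041,.013]))
E
```

```text
[0.41727055 0.02294249 0.24811214] [ 1.79993494e+02 -1.16379169e-02  1.71918894e+01] 1.4333 0.017
[0.48650185 0.0452162  0.3747828 ] [258.29953122 176.51984725]
```

View pics/w1.png

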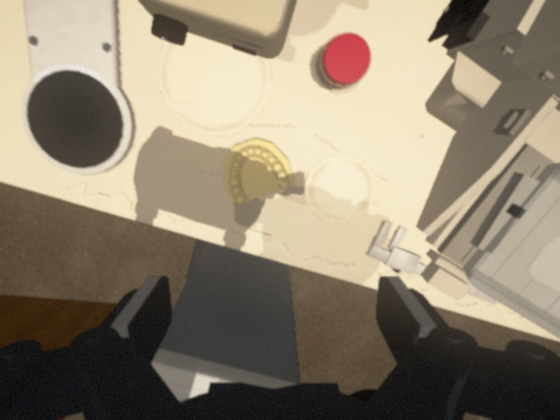

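The wrist view shows the cast at about (258,173), the pad at (78,118) with its base plate running up-image, and the jar at (345,60). I'll measure the cast outline and the plate edges.

Run:
```python
from h import *
c=np.load("w1.npz"); im=cv2.imread("pics/w1.png"); h=cv2.cvtColor(im,cv2.COLOR_BGR2HSV)
print(h[173,258],h[160,200],h[200,330],h[180,232],h[150,260])
b=blobs(h[...,1]>120,(205,125,310,222))
b=b[0]; u=b[:,0,:]; P=np.array([plane(c,p,.012)[:2] for p in u])*1000
rr=cv2.minAreaRect(P.astype(np.float32)); print("rect",rr, cv2.contourArea(b))
k=cv2.threshold(im.max(2),60,255,0)[1]
for e in blobs(im.max(2)<60,(20,60,135,175))[:1]:
    el=cv2.fitEllipse(e); print(el,plane(c,el[0],.015))
cr=im[120:225,200:320].copy(); cr=cv2.resize(cr,None,fx=5,fy=5,interpolation=cv2.INTER_CUBIC)
cv2.drawContours(cr,[((b-[200,120])*5+2)],-1,(255,0,0),1)
cv2.imwrite("pics/c1.png",cr)
```

```text
[ 21  98 164] [ 18  64 163] [ 22  57 232] [ 21  97 152] [ 21  99 218]Traceback (most recent call last):
  File "<stdin>", line 5, in <module>
IndexError: list index out of range
```

Run:
```python
from h import *
c=np.load("w1.npz"); im=cv2.imread("pics/w1.png"); h=cv2.cvtColor(im,cv2.COLOR_BGR2HSV)
b=blobs(cv2.medianBlur(h[...,1],3)>82,(205,125,310,222))
b=cv2.convexHull(b[0]); u=b[:,0,:]; P=np.array([plane(c,p,.012)[:2] for p in u])*1000
rr=cv2.minAreaRect(P.astype(np.float32)); print("rect",rr, cv2.contourArea(b))
for e in blobs(im.max(2)<60,(20,60,135,175))[:1]:
    el=cv2.fitEllipse(e); print(el,plane(c,el[0],.015))
cr=im[120:225,200:320].copy(); cr=cv2.resize(cr,None,fx=5,fy=5,interpolation=cv2.INTER_CUBIC)
cv2.drawContours(cr,[((b-[200,120])*5+2)],-1,(255,0,0),1)
cv2.imwrite("pics/c1.png",cr)
```

```text
rect ((426.2302551269531, 47.42819595336914), (59.86176300048828, 71.03767395019531), 36.00645446777344) 3348.0
((74.13107299804688, 116.37686157226562), (10.683782577514648, 15.867788314819336), 63.58280944824219) [0.42412928 0.23176601 0.015     ]
```

View pics/c1.png

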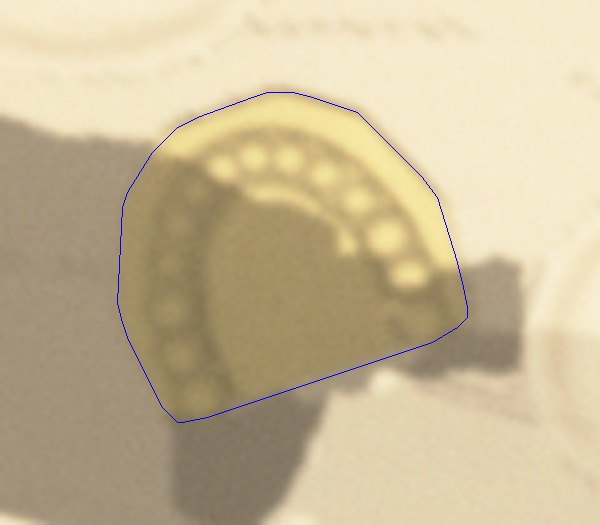

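The crop shows a clean outline, with the D's straight side running from (180,422) to (467,318).

Run:
```python
from h import *
c=np.load("w1.npz"); im=cv2.imread("pics/w1.png"); h=cv2.cvtColor(im,cv2.COLOR_BGR2HSV)
b=cv2.convexHull(blobs(cv2.medianBlur(h[...,1],3)>82,(205,125,310,222))[0])
f=lambda z:np.array([plane(c,p,z)[:2] for p in b[:,0,:]])*1000
a,d=[plane(c,(200+x/5,120+y/5),.003)[:2] for x,y in((200,414),(430,343))]
e=(d-a)/np.linalg.norm(d-a); n=np.array([-e[1],e[0]]); print("edge dir deg",np.degrees(np.arctan2(e[1],e[0])))
for z in(.0,.016):
    P=f(z)
    for t in(e,n): q=P@t; print(z,q.min(),q.max(),np.ptp(q))
    print("centre",(e*(P@e).min()+e*(P@e).max()+n*(P@n).min()+n*(P@n).max())/2)
g=im.max(2); print(g[118,78],g[118,40],g[118,125])
for e in blobs(g<100,(20,60,135,178))[:1]:
    el=cv2.fitEllipse(e); print(el,plane(c,el[0],.015))
```

```text
edge dir deg -55.292761810072705
0.0 166.01060528520676 239.281335248559 73.27072996335224
0.0 344.28685820341985 406.8863080523121 62.59944984889222
centre [424.14250521  47.26315656]
0.016 169.1622752907894 239.30497570558143 70.14270041479202
0.016 347.76185641547835 407.6888485319461 59.92699211646777
centre [426.80471235  47.17576918]
62 70 230
((74.54772186279297, 118.70402526855469), (85.84883880615234, 100.37713623046875), 138.33956909179688) [0.42202945 0.23106248 0.015     ]
```

Cast centre is about (0.4255,0.047) with its x axis at 34.7°. That needs a turn of −72.5° (−1.265 rad). The pad averages out to about (0.422,0.229).

Emit:
{"name": "step_arm", "arguments": {
  "translation": [
    [0.001,0.003,-0.01],
    [0.002,0.006,-0.02],
    [0.003,0.009,-0.03],
    [0.004,0.012,-0.04],
    [0.005,0.015,-0.05],
    [0.006,0.018,-0.06],
    [0.007,0.021,-0.07],
    [0.008,0.024,-0.08]
  ],
  "turn": [-0.12,-0.24,-0.36,-0.48,-0.6,-0.72,-0.84,-0.96],
  "grip": 0.13,
  "newtons": 30
}}

```text
time_s: 2.15
tcp_pos: [0.425, 0.0448, 0.1673]
orientation: [180.0, 0.0, -38.2]
force: [0.3, -0.2, -0.3]
opening: 0.074
finger_force: 0.0
```

Emit:
{"name": "step_arm", "arguments": {
  "translation": [
    [0,0,-0.01],
    [0,0,-0.02],
    [0,0,-0.03],
    [0,0,-0.04],
    [0,0,-0.05],
    [0,0,-0.05],
    [0,0,-0.05],
    [0,0,-0.05]
  ],
  "turn": [-0.12,-0.24,-0.305,-0.305,-0.305,-0.305,-0.305,-0.305]
}}

```text
time_s: 2.82
tcp_pos: [0.4254, 0.0447, 0.1187]
orientation: [-180.0, -0.0, -55.3]
force: [0.1, -0.1, -0.2]
opening: 0.0746
finger_force: 0.0
```

Run:
```python
from w import *
s,c,im=wrist("w2"); print(s["tcp_pos"],s["orientation"],s["opening"],-c["R"].T@c["t"])
h=cv2.cvtColor(im,cv2.COLOR_BGR2HSV)
bs=blobs(cv2.medianBlur(h[...,1],5)>82,(0,0,560,420),1500); print([cv2.boundingRect(b) for b in bs], proj(c,[.4255,.047,.013]))
b=cv2.convexHull(bs[0]); y=np.radians(34.7); ex=np.array([np.cos(y),np.sin(y)]); ey=np.array([-ex[1],ex[0]])
for z in(0,.016):
    P=np.array([plane(c,p,z)[:2] for p in b[:,0,:]]); 
    q=[((P@t).min(),(P@t).max()) for t in(ex,ey)]; print([v[1]-v[0] for v in q], ex*sum(q[0])/2+ey*sum(q[1])/2)
cv2.drawContours(im,[b],-1,(255,0,0),1)
for z in(0,.016): pass
cv2.imwrite("pics/w2c.png",im)
```

```text
[0.42538809 0.04472271 0.1187226 ] [-1.79972543e+02 -1.69620858e-02 -5.52509887e+01] 0.07457009608046204 [ 0.46650454 -0.01440633  0.24540002]
[(228, 169, 86, 101), (91, 0, 94, 87), (472, 74, 88, 138), (292, 313, 88, 86)] [271.54929    222.54054196]
[np.float64(0.06315502814593565), np.float64(0.07677444390914123)] [0.42395801 0.04962912]
[np.float64(0.05903734116996784), np.float64(0.07176877552369873)] [0.42673203 0.04545403]
```

View pics/w2c.png

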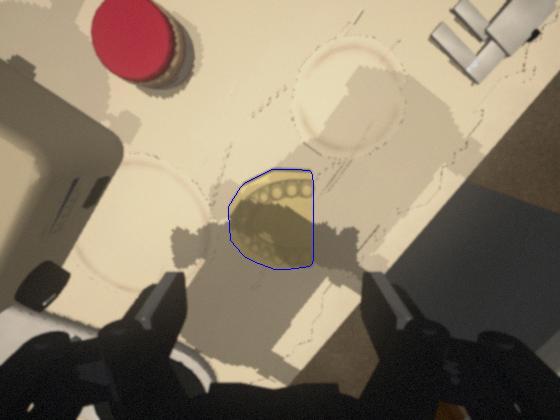

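The grasp is square: the cast outline spans (228–314, 169–270), with its flat side vertical in the image. The remaining correction is about 1 mm. Descending.

Emit:
{"name": "step_arm", "arguments": {
  "translation": [
    [0.001,0.001,-0.02],
    [0.001,0.001,-0.04],
    [0.001,0.001,-0.06],
    [0.001,0.001,-0.075],
    [0.001,0.001,-0.085],
    [0.001,0.001,-0.09],
    [0.001,0.001,-0.093],
    [0.001,0.001,-0.093]
  ],
  "turn": [0,0,0,0,0,0,0,0]
}}

```text
time_s: 3.53
tcp_pos: [0.4264, 0.0457, 0.0256]
orientation: [-180.0, -0.0, -55.3]
force: [0.5, 0.6, -0.1]
opening: 0.0747
finger_force: 0.0
```

Emit:
{"name": "step_arm", "arguments": {
  "translation": [
    [0,0,-0.001],
    [0,0,-0.002],
    [0,0,-0.003],
    [0,0,-0.004],
    [0,0,-0.005],
    [0,0,-0.006],
    [0,0,-0.006],
    [0,0,-0.006]
  ],
  "turn": [0,0,0,0,0,0,0,0]
}}

```text
time_s: 4.2
tcp_pos: [0.4261, 0.0457, 0.0192]
orientation: [180.0, 0.0, -55.3]
force: [-0.1, -0.1, -0.2]
opening: 0.0742
finger_force: 0.0
```

Emit:
{"name": "step_arm", "arguments": {
  "translation": [
    [0,0,-0.001],
    [0,0,-0.002],
    [0,0,-0.003],
    [0,0,-0.003],
    [0,0,-0.003],
    [0,0,-0.003],
    [0,0,-0.003],
    [0,0,-0.003]
  ],
  "turn": [0,0,0,0,0,0,0,0]
}}

```text
time_s: 4.87
tcp_pos: [0.4262, 0.0458, 0.0163]
orientation: [-180.0, -0.0, -55.3]
force: [0.1, 0.3, -0.1]
opening: 0.0743
finger_force: 0.0
```

Emit:
{"name": "step_arm", "arguments": {
  "translation": [
    [0,0,0],
    [0,0,0],
    [0,0,0],
    [0,0,0],
    [0,0,0],
    [0,0,0],
    [0,0,0],
    [0,0,0]
  ],
  "turn": [0,0,0,0,0,0,0,0],
  "grip": 0.5,
  "newtons": 35
}}

```text
time_s: 5.53
tcp_pos: [0.4265, 0.0458, 0.0166]
orientation: [-180.0, -0.0, -55.3]
force: [0.4, -0.7, 5.0]
opening: 0.0572
finger_force: 38.0
```

Emit:
{"name": "step_arm", "arguments": {
  "translation": [
    [0,0,0.01],
    [0,0,0.025],
    [0,0,0.045],
    [0,0.015,0.065],
    [-0.001,0.04,0.07],
    [-0.002,0.07,0.07],
    [-0.003,0.1,0.07],
    [-0.003,0.125,0.07]
  ],
  "turn": [0,0,0,0,0,0,0,0]
}}

```text
time_s: 6.2
tcp_pos: [0.4305, 0.1133, 0.0838]
orientation: [-179.1, 1.8, -52.6]
force: [0.3, -0.3, -1.2]
opening: 0.0566
finger_force: 37.5
```

Emit:
{"name": "step_arm", "arguments": {
  "translation": [
    [-0.001,0.025,0],
    [-0.001,0.045,0],
    [-0.001,0.058,0],
    [-0.001,0.058,0],
    [-0.001,0.058,-0.01],
    [-0.001,0.058,-0.02],
    [-0.001,0.058,-0.03],
    [-0.001,0.058,-0.035]
  ],
  "turn": [0,0,0,0,0,0,0,0]
}}

```text
time_s: 6.87
tcp_pos: [0.4349, 0.1416, 0.0457]
orientation: [-178.4, 3.2, -50.6]
force: [-0.9, -0.3, -1.2]
opening: 0.057
finger_force: 37.5
```

Run:
```python
from w import *
s,c,im=wrist("w3"); print(s["tcp_pos"],s["opening"],s["finger_force"],proj(c,[.422,.229,.015]))
for n in("scene",):
    k=viewer.read_camera(n)["pixels"]; cv2.imwrite("pics/s3.png",k)
    k=cv2.resize(k[130:330,120:320],(480,480)); cv2.imwrite("pics/c3.png",np.hstack([cv2.resize(im,(320,480)),k]))
```

```text
[0.43492994 0.14158837 0.04571752] 0.05704755369125131 37.52078246572637 [194.87905475 381.57410008]
```

View pics/c3.png

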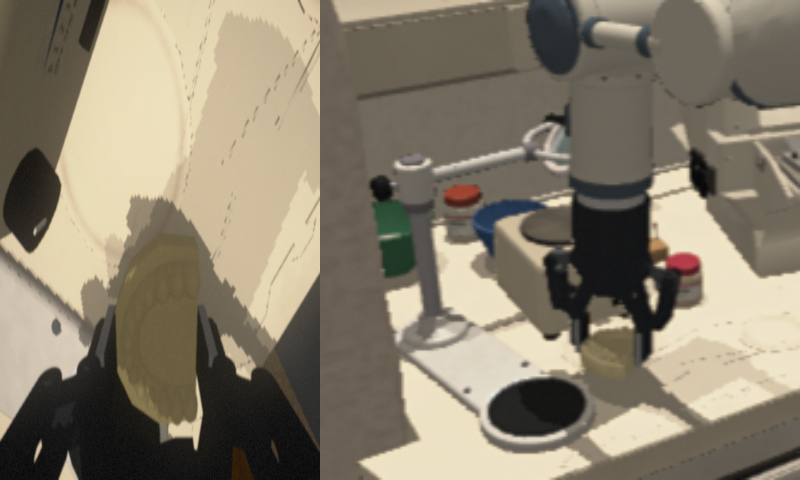

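The cast is held, at (160,330) in the left half. The move stopped short because joint 6 hit its range, so I'll turn the tool back the other way (the cast's yaw is free).

Emit:
{"name": "step_arm", "arguments": {
  "translation": [
    [0,0,0.03],
    [0,0,0.03],
    [0,0,0.03],
    [0,0,0.03],
    [0,0,0.03],
    [0,0,0.03],
    [0,0,0.03],
    [0,0,0.03]
  ],
  "turn": [0.12,0.24,0.36,0.48,0.6,0.72,0.8,0.8]
}}

```text
time_s: 7.63
tcp_pos: [0.4364, 0.1421, 0.0787]
orientation: [-178.2, 3.1, -4.6]
force: [0.9, -0.2, -0.4]
opening: 0.0568
finger_force: 37.9
```

```bash
python3 -c "
from station import r; s=r.observe(); print(s['qpos'],s['tcp_pos'],s['orientation'],s['opening'])"
```

```text
[ 11.93412837 -13.06804665 105.28316538   2.61285487  90.22515888
 106.49111657] [0.43637486 0.14206365 0.07866586] [-178.18688212    3.08133857   -4.55360795] 0.056849819110034526
```

Emit:
{"name": "step_arm", "arguments": {
  "translation": [
    [-0.002,0.011,0],
    [-0.004,0.022,0],
    [-0.006,0.035,0],
    [-0.008,0.05,0],
    [-0.011,0.065,0],
    [-0.013,0.078,0],
    [-0.0145,0.087,0],
    [-0.0145,0.087,-0.01]
  ],
  "turn": [0,0,0,0,0,0,0,0]
}}

```text
time_s: 8.3
tcp_pos: [0.4221, 0.2316, 0.0702]
orientation: [-178.0, 2.9, -4.6]
force: [0.1, 0.6, -0.1]
opening: 0.057
finger_force: 38.0
```

Run:
```python
from w import *
s,c,im=wrist("w4"); print(s["tcp_pos"],s['orientation'],s["opening"],s["qpos"],proj(c,[.422,.229,.015]))
k=viewer.read_camera("scene")["pixels"]; cv2.imwrite("pics/s4.png",k)
k=cv2.resize(k[130:330,120:320],(400,400)); cv2.imwrite("pics/c4.png",np.hstack([cv2.resize(im,(400,300))[:300],k[100:]]))
```

```text
[0.42210242 0.2316409  0.07017629] [-178.04424705    2.93196684   -4.62839213] 0.05704335104142964 [ 22.6289852   -9.74641534 103.28205159   3.08272892  88.17793239
 117.16330284] [282.81378345 242.63689824]
```

View pics/c4.png

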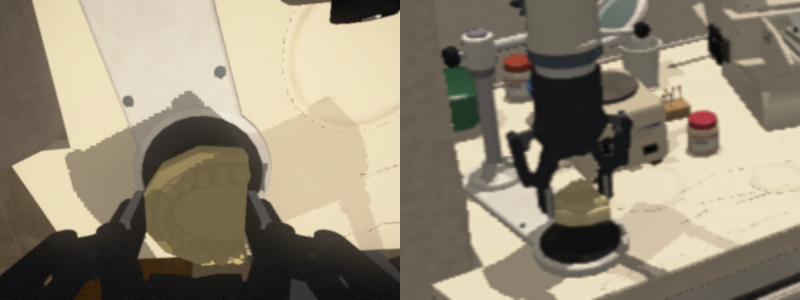

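The cast is above the pad, and the pad's ring at (200,150) in the left view is centred on it. Lowering, with a 2 mm shift in y.

Emit:
{"name": "step_arm", "arguments": {
  "translation": [
    [0,-0.002,-0.01],
    [0,-0.002,-0.02],
    [0,-0.002,-0.027],
    [0,-0.002,-0.031],
    [0,-0.002,-0.034],
    [0,-0.002,-0.036],
    [0,-0.002,-0.037],
    [0,-0.002,-0.037]
  ],
  "turn": [0,0,0,0,0,0,0,0]
}}

```text
time_s: 9.07
tcp_pos: [0.4221, 0.2271, 0.0328]
orientation: [-178.2, 3.1, -4.7]
force: [-1.7, -1.5, 5.1]
opening: 0.0565
finger_force: 37.1
```

Contact is at 5 N, so I'll release and lift. The fork and lens are clear.

Emit:
{"name": "step_arm", "arguments": {
  "translation": [
    [0,0,0],
    [0,0,0],
    [0,0,0],
    [0,0,0],
    [0,0,0],
    [0,0,0],
    [0,0,0.003],
    [0,0,0.006]
  ],
  "turn": [0,0,0,0,0,0,0,0],
  "grip": 0
}}

```text
time_s: 9.73
tcp_pos: [0.4215, 0.227, 0.0373]
orientation: [-178.2, 3.1, -4.7]
force: [0.3, 1.2, -0.7]
opening: 0.0853
finger_force: 0.0
```

Emit:
{"name": "step_arm", "arguments": {
  "translation": [
    [0,0,0.01],
    [0,0,0.03],
    [0,0,0.055],
    [0,0,0.08],
    [0,0,0.11],
    [0,0,0.14],
    [0,0,0.17],
    [0,0,0.2]
  ],
  "turn": [0,0,0,0,0,0,0,0]
}}

```text
time_s: 10.4
tcp_pos: [0.4214, 0.227, 0.24]
orientation: [-178.2, 3.0, -4.7]
force: [0.8, 0.5, -1.5]
opening: 0.0857
finger_force: 0.0
```

Run:
```python
from w import *
s,c,im=wrist("w5"); print(s["tcp_pos"],s['orientation'],s["opening"],s["qpos"],s["time_s"])
print("pad",proj(c,[.422,.229,.015]),"post",proj(c,[.604,.27,.21]),"jar")
h=cv2.cvtColor(im,cv2.COLOR_BGR2HSV)
for b in blobs(cv2.medianBlur(h[...,1],5)>82,(150,130,420,400),700)[:3]: M=cv2.moments(b); u=(M['m10']/M['m00'],M['m01']/M['m00']); print("yel",cv2.boundingRect(b),plane(c,u,.03))
```

```text
[0.42135402 0.22695853 0.23995796] [-178.16133476    3.04856314   -4.70677122] 0.08571989507951529 [ 22.18602266 -12.20980914  88.1520363    3.13906097 105.92268723
 117.75395381] 10.4
pad [279.10019656 173.6106222 ] post [  96.37373232 -239.60095954] jar
yel (150, 219, 195, 181) [0.25624623 0.28183059 0.03      ]
yel (249, 139, 63, 76) [0.42264759 0.22535447 0.03      ]
```

View pics/w5.png

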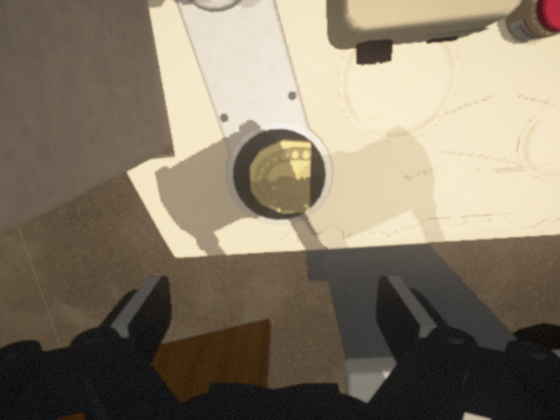

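The cast lies flat on the pad: the cast's outline centre is at about (280,177) and the pad centre at (279,174). Next I'll close the fingers, go over the tube and come down behind it at (0.672,0.179), then sweep it along the arc.

Emit:
{"name": "step_arm", "arguments": {
  "translation": [
    [0,0,0.01],
    [0,0,0.02],
    [0,0,0.04],
    [0,0,0.06],
    [0.01,-0.002,0.07],
    [0.025,-0.005,0.07],
    [0.045,-0.009,0.07],
    [0.07,-0.014,0.07]
  ],
  "turn": [0.12,0.24,0.36,0.48,0.6,0.72,0.84,0.96],
  "grip": 1
}}

```text
time_s: 11.12
tcp_pos: [0.4918, 0.2132, 0.3092]
orientation: [-178.3, 3.0, 50.7]
force: [0.7, -0.1, 0.2]
opening: 0.0001
finger_force: 0.0
```

Emit:
{"name": "step_arm", "arguments": {
  "translation": [
    [0.02,-0.004,0],
    [0.045,-0.008,0],
    [0.07,-0.013,0],
    [0.095,-0.018,0],
    [0.12,-0.023,0],
    [0.145,-0.028,0],
    [0.165,-0.032,0],
    [0.18,-0.034,0]
  ],
  "turn": [0.12,0.24,0.36,0.48,0.6,0.72,0.84,0.84]
}}

```text
time_s: 11.78
tcp_pos: [0.6729, 0.1784, 0.3073]
orientation: [-178.2, 3.1, 98.8]
force: [0.4, 0.3, -0.1]
opening: -0.0003
finger_force: 0.0
```

Run:
```python
from w import *
s,c,im=wrist("w6"); print(s["tcp_pos"],s['orientation'],s["opening"],s["qpos"],s["time_s"])
sc=viewer.read_camera("scene")["pixels"]; cv2.imwrite("pics/s6.png",sc)
sd=viewer.read_camera("side")["pixels"]; cv2.imwrite("pics/d6.png",sd)
a=cv2.resize(sc[110:330,110:330],(400,400)); b=cv2.resize(sd[110:310,120:320],(400,400))
cv2.imwrite("pics/c6.png",np.hstack([a,b]))
```

```text
[0.67293623 0.17835055 0.30729165] [-178.19423141    3.12805085   98.7506241 ] -0.0003004605160846406 [ 13.42538098  24.93739661  41.41188427  -3.2941895  115.67105221
   3.34904962] 11.7833
```

View pics/c6.png

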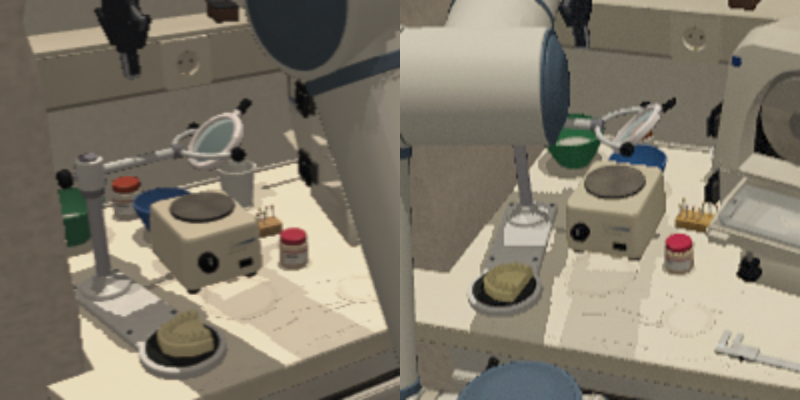

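The cast sits central on the pad, at (185,345) in the left half. The lens is still swung right, with the left knob at (238,154) left / (226,148) right and the tab at (245,104). I'll triangulate the knob and the post from these.

Run:
```python
from h import *
c=np.load("scene.npz"); s=np.load("side.npz")
print("knobL",plane(c,(240.9,194.7),.19),plane(s,(233,184),.19))
print("hubtop",plane(c,(158.4,195.5),.214))
print("foot scene",plane(c,(110+110*.55,110+288*.55),.014),"side",plane(s,(120+129*.5,110+216*.5),.014))
# ring ellipse / plate edges in w5
w=np.load("w5.npz")
print("plate edges",[plane(w,p,.012)[:2] for p in((180,0),(228,140),(274,0),(307,130))])
```

```text
knobL [0.56485257 0.06850816 0.19      ] [0.56001752 0.07514435 0.19      ]
hubtop [0.6129001  0.26498924 0.214     ]
foot scene [0.60279307 0.26159662 0.014     ] side [0.59974256 0.263644   0.014     ]
plate edges [array([0.58248729, 0.30362393]), array([0.45897414, 0.27689829]), array([0.57501425, 0.22147381]), array([0.46233897, 0.19861909])]
```

Post is about (0.608,0.269) and the swing about 1.50 rad. I'll descend and compute the arc rows.

Emit:
{"name": "step_arm", "arguments": {
  "translation": [
    [0,0,-0.02],
    [0,0,-0.045],
    [0,0,-0.07],
    [0,0,-0.09],
    [0,0,-0.105],
    [0,0,-0.115],
    [0,0,-0.122],
    [0,0,-0.122]
  ],
  "turn": [0,0,0,0,0,0,0,0]
}}

```text
time_s: 12.6
tcp_pos: [0.6708, 0.1792, 0.1845]
orientation: [-178.1, 3.1, 98.4]
force: [-0.6, -0.3, -0.2]
opening: -0.0
finger_force: 0.0
```

Run:
```python
import numpy as np
from station import r
print(r.observe()["tcp_pos"],r.observe()["force"])
post=np.array([.608,.269])
def F(s,n,rr=.1):
    a=np.radians(191.9+s); u=np.array([np.cos(a),np.sin(a)]); v=np.array([-u[1],u[0]]); return post+rr*u+n*v
cur=np.array([.673,.1785]); s0=85.8
S=[85.8]*4+[83,80,77,74]+list(np.linspace(70,42,8))+list(np.linspace(38.5,14,8))
N=[.043,.036,.03,.024]+[.022]*20
for k in range(3):
    b=cur if k==0 else P[-1]; sb=85.8 if k==0 else S[8*k-1]
    P=[F(S[8*k+i],N[8*k+i]) for i in range(8)]
    print([[*np.round(p-b,4),0] for p in P]); print([round(np.radians(S[8*k+i]-sb),3) for i in range(8)], P[-1])
```

```text
[0.67079868 0.17923751 0.18446797] [-0.57438818 -0.26774798 -0.2274789 ]
[[np.float64(-0.009), np.float64(-0.0028), 0], [np.float64(-0.0159), np.float64(-0.0038), 0], [np.float64(-0.0219), np.float64(-0.0046), 0], [np.float64(-0.0278), np.float64(-0.0054), 0], [np.float64(-0.0345), np.float64(-0.0073), 0], [np.float64(-0.0397), np.float64(-0.0087), 0], [np.float64(-0.0449), np.float64(-0.0099), 0], [np.float64(-0.0502), np.float64(-0.0108), 0]]
[np.float64(0.0), np.float64(0.0), np.float64(0.0), np.float64(0.0), np.float64(-0.049), np.float64(-0.101), np.float64(-0.154), np.float64(-0.206)] [0.62279395 0.16768298]
[[np.float64(-0.0071), np.float64(-0.0008), 0], [np.float64(-0.0142), np.float64(-0.0011), 0], [np.float64(-0.0214), np.float64(-0.0009), 0], [np.float64(-0.0285), np.float64(-0.0002), 0], [np.float64(-0.0355), np.float64(0.0011), 0], [np.float64(-0.0425), np.float64(0.0027), 0], [np.float64(-0.0493), np.float64(0.0049), 0], [np.float64(-0.0559), np.float64(0.0076), 0]]
[np.float64(-0.07), np.float64(-0.14), np.float64(-0.209), np.float64(-0.279), np.float64(-0.349), np.float64(-0.419), np.float64(-0.489), np.float64(-0.559)] [0.56685614 0.17523869]
[[np.float64(-0.0056), np.float64(0.0027), 0], [np.float64(-0.0111), np.float64(0.0057), 0], [np.float64(-0.0164), np.float64(0.0091), 0], [np.float64(-0.0215), np.float64(0.0127), 0], [np.float64(-0.0263), np.float64(0.0167), 0], [np.float64(-0.0309), np.float64(0.021), 0], [np.float64(-0.0352), np.float64(0.0255), 0], [np.float64(-0.0392), np.float64(0.0303), 0]]
[np.float64(-0.061), np.float64(-0.122), np.float64(-0.183), np.float64(-0.244), np.float64(-0.305), np.float64(-0.367), np.float64(-0.428), np.float64(-0.489)] [0.52765386 0.20552955]
```

Emit:
{"name": "step_arm", "arguments": {
  "translation": [
    [-0.009,-0.003,0],
    [-0.016,-0.004,0],
    [-0.022,-0.005,0],
    [-0.028,-0.0055,0],
    [-0.0345,-0.0075,0],
    [-0.04,-0.009,0],
    [-0.045,-0.01,0],
    [-0.05,-0.011,0]
  ],
  "turn": [0,0,0,0,-0.05,-0.1,-0.155,-0.205]
}}

```text
time_s: 13.27
tcp_pos: [0.6223, 0.1682, 0.1864]
orientation: [-178.4, 3.1, 86.5]
force: [4.9, 1.3, -0.1]
opening: -0.0001
finger_force: 2.5
```

Run:
```python
from h import *
from station import r,viewer
s=r.observe(); print(s["tcp_pos"],s["force"])
k=viewer.read_camera("scene")["pixels"]; cv2.imwrite("pics/s7.png",k); o=cv2.imread("pics/s6.png")
d=cv2.absdiff(k,o).max(2)>50
for n,i in(("o",o),("k",k)):
    print(n,[cv2.boundingRect(b) for b in blobs(i.max(2)<45,(180,150,270,215),15)])
```

```text
[0.62231777 0.16819045 0.18642664] [ 4.93760839  1.28510972 -0.12585406]
o [(237, 191, 8, 8), (241, 165, 7, 8)]
k [(180, 150, 25, 44), (239, 195, 7, 8), (246, 168, 8, 8)]
```

It's pushing with 5 N and the arm is moving. Continuing the arc.

Emit:
{"name": "step_arm", "arguments": {
  "translation": [
    [-0.007,-0.001,0],
    [-0.014,-0.001,0],
    [-0.0215,-0.001,0],
    [-0.0285,0,0],
    [-0.0355,0.001,0],
    [-0.0425,0.003,0],
    [-0.0495,0.005,0],
    [-0.056,0.0075,0]
  ],
  "turn": [-0.07,-0.14,-0.21,-0.28,-0.35,-0.42,-0.49,-0.56]
}}

```text
time_s: 13.98
tcp_pos: [0.5663, 0.1747, 0.1864]
orientation: [-178.4, 3.0, 54.4]
force: [4.6, -2.1, 0.3]
opening: -0.0001
finger_force: 2.5
```

Emit:
{"name": "step_arm", "arguments": {
  "translation": [
    [-0.0055,0.0025,0],
    [-0.011,0.0055,0],
    [-0.0165,0.009,0],
    [-0.0215,0.0125,0],
    [-0.0265,0.0165,0],
    [-0.031,0.021,0],
    [-0.035,0.0255,0],
    [-0.039,0.03,0]
  ],
  "turn": [-0.06,-0.12,-0.185,-0.245,-0.305,-0.365,-0.43,-0.49]
}}

```text
time_s: 14.65
tcp_pos: [0.5266, 0.2042, 0.1863]
orientation: [-178.4, 3.1, 26.3]
force: [-0.1, -5.5, 1.5]
opening: -0.0002
finger_force: 2.6
```

Run:
```python
from h import *
from station import r,viewer
s=r.observe(); print(s["tcp_pos"],s["force"])
post=np.array([.608,.269])
for n in("scene","side"):
    c=viewer.read_camera(n); k=c["pixels"]; cv2.imwrite(f"pics/{n}8.png",k); c=np.load(n+".npz")
    for st in(0,5,10,15,20):
        a=np.radians(191.9+st); u=np.array([np.cos(a),np.sin(a)]); v=np.array([-u[1],u[0]]); L=post+.19*u
        print(n,st,*[np.round(proj(c,[*q,z])) for q,z in((L,.19),(L+.066*v,.19),(L-.066*v,.19),(L+.07*u*.87,.225))])
    for b in blobs(k.max(2)<45,(150,180,290,300) if n=="scene" else (130,180,260,300),12): x,y,w,h=cv2.boundingRect(b); print(n,"dark",x,y,w,h,plane(c,(x+w/2,y+h/2),.19))
```

```text
[0.5266071  0.20419926 0.18634737] [-0.11595695 -5.54997647  1.5076819 ]
scene 0 [202. 231.] [227. 222.] [175. 241.] [217. 225.]
scene 5 [208. 228.] [231. 219.] [183. 239.] [226. 221.]
scene 10 [214. 226.] [235. 215.] [191. 237.] [234. 218.]
scene 15 [219. 223.] [238. 212.] [199. 235.] [241. 214.]
scene 20 [224. 220.] [240. 209.] [206. 232.] [246. 211.]
scene dark 171 180 43 31 [0.6268825  0.17553721 0.19      ]
scene dark 274 193 10 19 [0.46822379 0.01274953 0.19      ]
scene dark 219 249 11 11 [0.30303673 0.23094497 0.19      ]
scene dark 197 229 10 9 [0.41004529 0.23464418 0.19      ]
scene dark 234 204 10 12 [0.479442   0.11512681 0.19      ]
scene dark 242 252 7 5 [0.28186825 0.19683874 0.19      ]
scene dark 191 294 6 6 [0.20117055 0.33019868 0.19      ]
side 0 [164. 202.] [188. 202.] [141. 201.] [157. 203.]
side 5 [170. 202.] [194. 201.] [146. 202.] [166. 203.]
side 10 [176. 201.] [200. 200.] [152. 203.] [174. 202.]
side 15 [182. 201.] [206. 198.] [158. 204.] [182. 201.]
side 20 [188. 200.] [212. 196.] [164. 204.] [191. 200.]
side dark 157 248 18 15 [0.2008249  0.12317589 0.19      ]
side dark 205 222 10 9 [0.3396991  0.06395805 0.19      ]
side dark 176 249 12 13 [0.21017814 0.08616833 0.19      ]
side dark 163 289 6 7 [0.08128937 0.06850486 0.19      ]
```

The left knob at (202,233) gives a swing of about 17°, with the finger model 3° ahead of it. I'll push about 15° more and then measure.

Run:
```python
import numpy as np
post=np.array([.608,.269])
def F(s,n=.022,rr=.1):
    a=np.radians(191.9+s); u=np.array([np.cos(a),np.sin(a)]); v=np.array([-u[1],u[0]]); return post+rr*u+n*v
for s in(11,8,5,2,-1,-2,-3,-4): print(s,np.round(F(s)-F(14),4).tolist(),round(np.radians(s-14),3))
```

```text
11 [-0.0032, 0.0043] -0.052
8 [-0.0062, 0.0087] -0.105
5 [-0.0089, 0.0134] -0.157
2 [-0.0114, 0.0181] -0.209
-1 [-0.0137, 0.023] -0.262
-2 [-0.0144, 0.0246] -0.279
-3 [-0.015, 0.0263] -0.297
-4 [-0.0157, 0.0279] -0.314
```

Emit:
{"name": "step_arm", "arguments": {
  "translation": [
    [-0.003,0.0045,0],
    [-0.006,0.0085,0],
    [-0.009,0.0135,0],
    [-0.0115,0.018,0],
    [-0.0135,0.023,0],
    [-0.0145,0.0245,0],
    [-0.0145,0.0245,0],
    [-0.0145,0.0245,0]
  ],
  "turn": [-0.05,-0.105,-0.16,-0.21,-0.26,-0.28,-0.28,-0.28]
}}

```text
time_s: 15.42
tcp_pos: [0.5123, 0.2298, 0.1857]
orientation: [-178.2, 3.1, 10.6]
force: [0.4, -4.0, 2.5]
opening: -0.0001
finger_force: 1.5
```

```bash
cat > m.py <<'E'
from h import *
from station import r,viewer
def m(n):
    s=r.observe(); print(s["tcp_pos"],s["orientation"],s["force"],s["time_s"])
    k=viewer.read_camera("scene")["pixels"]; cv2.imwrite(f"pics/{n}.png",k); c=np.load("scene.npz")
    for b in blobs(k.max(2)<50,(150,190,260,285),12):
        x,y,w,h=cv2.boundingRect(b); p=plane(c,(x+w/2,y+h/2),.19); q=p[:2]-[.608,.269]; an=np.degrees(np.arctan2(q[1],q[0]))%360
        print(x,y,w,h,p[:2],"s left",an+19.16-191.9,"right",an-19.16-191.9,"rad",np.hypot(*q))
E
python3 -c "
from m import *
m('s9')"
```

```text
[0.51228326 0.22977846 0.18569425] [-178.20627014    3.08040775   10.60035807] [ 0.3637856  -4.03866051  2.48594181] 15.4167
159 190 49 26 [0.59138933 0.21186972] s left 81.0481728924506 right 42.72817289245057 rad 0.0594960777395126
219 249 11 11 [0.30303673 0.23094497] s left 14.37292185835679 right -23.947078141643203 rad 0.307328459470257
171 235 9 10 [0.41111191 0.29173365] s left 0.6735185222095481 right -37.646481477790445 rad 0.19819621142167676
224 217 7 9 [0.43567678 0.16450836] s left 38.49136856259412 right 0.17136856259412525 rad 0.201528643152405
209 216 10 7 [0.46157512 0.18586112] s left 36.8475669817615 right -1.4724330182384904 rad 0.16838146663276077
242 252 7 5 [0.28186825 0.19683874] s left 19.73648630677161 right -18.583513693228383 rad 0.33401971312964746
```

Both knobs agree: swing is about 0.4° and the lens centre about (0.4235,0.228), right over the cast. I'll back off and up, then go above the tab at a radius of about 63 mm, which is (0.362,0.215).

Emit:
{"name": "step_arm", "arguments": {
  "translation": [
    [0.001,-0.005,0],
    [0.003,-0.015,0],
    [0.006,-0.03,0],
    [0.006,-0.03,0.02],
    [0.006,-0.03,0.045],
    [0.006,-0.03,0.075],
    [0.006,-0.03,0.1],
    [0.006,-0.03,0.115]
  ],
  "turn": [0,0,0,0,0,0,0,0]
}}

```text
time_s: 16.13
tcp_pos: [0.5186, 0.1996, 0.3037]
orientation: [-178.1, 2.9, 10.5]
force: [0.6, 1.0, 0.9]
opening: 0.0002
finger_force: 0.0
```

Emit:
{"name": "step_arm", "arguments": {
  "translation": [
    [-0.01,0.001,0],
    [-0.03,0.003,0],
    [-0.055,0.005,0],
    [-0.08,0.007,0],
    [-0.105,0.01,0],
    [-0.13,0.012,0],
    [-0.148,0.014,0],
    [-0.156,0.015,0]
  ],
  "turn": [0,0,0,0,0,0,0.01,0.02]
}}

```text
time_s: 16.8
tcp_pos: [0.3599, 0.215, 0.2995]
orientation: [-178.2, 3.2, 11.7]
force: [-0.8, 0.7, -0.3]
opening: 0.0001
finger_force: 0.0
```

Run:
```python
from m import *
m('s10')
c=np.load("scene.npz"); L=np.array([.4234,.2281,.19]); a=np.radians(192); u=np.array([np.cos(a),np.sin(a),0]); 
for t in(0,.2,.4,.55,.75): print(t,proj(c,L+.067*(u*np.cos(t)+[0,0,np.sin(t)])))
```

```text
[0.3599001  0.21495561 0.29946347] [-178.16509357    3.15620838   11.74666905] [-0.7979082   0.69644577 -0.32821061] 16.8
219 249 11 11 [0.30303673 0.23094497] s left 14.37292185835679 right -23.947078141643203 rad 0.307328459470257
171 236 9 9 [0.40897113 0.29244131] s left 0.5427384181601553 right -37.77726158183984 rad 0.200404556260892
209 216 10 8 [0.45909819 0.18690239] s left 36.13032186844438 right -2.1896781315556098 rad 0.17003460985129254
224 217 7 9 [0.43567678 0.16450836] s left 38.49136856259412 right 0.17136856259412525 rad 0.201528643152405
210 190 7 6 [0.61399346 0.12317894] s left 99.61361552175165 right 61.29361552175163 rad 0.14594417513957542
242 252 7 5 [0.28186825 0.19683874] s left 19.73648630677161 right -18.583513693228383 rad 0.33401971312964746
0 [221.013405   240.93647198]
0.2 [220.17965594 234.84531125]
0.4 [218.59546681 228.51706605]
0.55 [216.95445718 223.79282005]
0.75 [214.24410719 217.7608762 ]
```

The tab at (214,220) implies a tilt of about 0.68 rad. I'll come in 6 mm closer and press down gradually, easing outward.

Emit:
{"name": "step_arm", "arguments": {
  "translation": [
    [0.003,0.001,-0.005],
    [0.006,0.0015,-0.015],
    [0.006,0.0015,-0.025],
    [0.006,0.0015,-0.033],
    [0.006,0.0015,-0.038],
    [0.006,0.0015,-0.043],
    [0.006,0.0015,-0.047],
    [0.006,0.0015,-0.051]
  ],
  "turn": [0,0,0,0,0,0,0,0]
}}

```text
time_s: 17.52
tcp_pos: [0.3685, 0.2166, 0.2491]
orientation: [-178.2, 3.1, 11.6]
force: [-0.7, -0.2, 1.7]
opening: -0.0002
finger_force: 0.9
```

Emit:
{"name": "step_arm", "arguments": {
  "translation": [
    [0,0,-0.004],
    [-0.001,0,-0.008],
    [-0.002,0,-0.012],
    [-0.003,-0.0005,-0.016],
    [-0.004,-0.001,-0.02],
    [-0.005,-0.001,-0.023],
    [-0.005,-0.001,-0.026],
    [-0.005,-0.001,-0.026]
  ],
  "turn": [0,0,0,0,0,0,0,0]
}}

```text
time_s: 18.18
tcp_pos: [0.3628, 0.2155, 0.2225]
orientation: [-178.2, 3.2, 11.6]
force: [-0.7, 0.4, 0.9]
opening: 0.0003
finger_force: 0.1
```

```bash
python3 -c "
from m import *
m('s11')"
```

```text
[0.36281198 0.21546009 0.22251112] [-178.21005608    3.17819196   11.62387007] [-0.65937109  0.38388981  0.92203424] 18.1833
186 190 57 42 [0.50503128 0.16633148] s left 52.176356709473765 right 13.856356709473772 rad 0.14540763767757411
219 249 11 11 [0.30303673 0.23094497] s left 14.37292185835679 right -23.947078141643203 rad 0.307328459470257
171 236 9 9 [0.40897113 0.29244131] s left 0.5427384181601553 right -37.77726158183984 rad 0.200404556260892
214 234 11 6 [0.37561423 0.20978865] s left 21.55466569110513 right -16.765334308894865 rad 0.23981061032374532
242 252 7 5 [0.28186825 0.19683874] s left 19.73648630677161 right -18.583513693228383 rad 0.33401971312964746
```

The tab is following: it is now at (219,237), roughly 0.13 rad. Pressing the last 10 mm.

Emit:
{"name": "step_arm", "arguments": {
  "translation": [
    [0,0,-0.002],
    [0,0,-0.004],
    [0,0,-0.006],
    [0,0,-0.008],
    [0,0,-0.009],
    [0,0,-0.01],
    [0,0,-0.01],
    [0,0,-0.01]
  ],
  "turn": [0,0,0,0,0,0,0,0]
}}

```text
time_s: 18.9
tcp_pos: [0.3632, 0.2156, 0.2131]
orientation: [-178.2, 3.1, 11.6]
force: [0.2, -0.3, 1.1]
opening: 0.0001
finger_force: 0.3
```

Emit:
{"name": "step_arm", "arguments": {
  "translation": [
    [0,0,0.005],
    [-0.002,0,0.02],
    [-0.005,0,0.04],
    [-0.01,0,0.06],
    [-0.015,0,0.08],
    [-0.02,0,0.1],
    [-0.02,0,0.12],
    [-0.02,0,0.13]
  ],
  "turn": [0,0,0,0,0,0,0,0]
}}

```text
time_s: 19.57
tcp_pos: [0.3432, 0.2157, 0.3463]
orientation: [-178.1, 2.9, 11.6]
force: [-0.2, 0.3, 0.6]
opening: -0.0001
finger_force: 0.0
```

Run:
```python
from w import *
from m import m
m('s12')
s,c,im=wrist("w12"); print(-c["R"].T@c["t"])
L=np.array([.4234,.2281,.19]); print("lens",proj(c,L),"tab",proj(c,L+[-.0724,-.0154,0]),"cast",proj(c,[.4225,.227,.03]))
k=im.max(2)
for b in blobs(k<50,(150,60,420,330),40): print("dark",cv2.boundingRect(b))
# tab in scene and side as lateral height check: intersect with vertical plane through lens along u
a=np.radians(192); u=np.array([np.cos(a),np.sin(a),0]); n=np.array([-u[1],u[0],0])
def vp(c,uv):
    d=c["R"].T@np.linalg.inv(c["mtx"])@np.array([uv[0],uv[1],1.]); o=-c["R"].T@c["t"]; X=o+d*((L-o)@n)/(d@n); return (X-L)@u,(X-L)[2]
sc=np.load("scene.npz"); im=cv2.imread("pics/s12.png")
for th in(40,60,80):
  for b in blobs(im.max(2)<th,(205,225,236,252),12):
    x,y,w,h=cv2.boundingRect(b); M=cv2.moments(b); q=(M['m10']/M['m00'],M['m01']/M['m00']); print(th,x,y,w,h,q,vp(sc,q))
```

```text
[0.34324247 0.21569519 0.34628068] [-178.14196044    2.89016198   11.63179772] [-0.17680409  0.30142789  0.62731865] 19.5667
219 249 11 11 [0.30303673 0.23094497] s left 14.37292185835679 right -23.947078141643203 rad 0.307328459470257
171 236 9 9 [0.40897113 0.29244131] s left 0.5427384181601553 right -37.77726158183984 rad 0.200404556260892
214 237 12 8 [0.3587007  0.21603003] s left 19.255552017279598 right -19.064447982720395 rad 0.25486458843207643
224 217 7 9 [0.43567678 0.16450836] s left 38.49136856259412 right 0.17136856259412525 rad 0.201528643152405
242 252 7 5 [0.28186825 0.19683874] s left 19.73648630677161 right -18.583513693228383 rad 0.33401971312964746
[0.42130615 0.22833564 0.46998013]
lens [286.35609608  89.74680219] tab [286.00404439 185.55112706] cast [286.77856889  91.76729508]
dark (150, 264, 243, 66)
dark (268, 187, 20, 10)
40 215 237 11 8 (219.88636363636363, 240.4090909090909) (np.float64(0.06306090242098618), np.float64(-0.00028452402680939626))
60 214 237 12 8 (219.69966996699668, 240.37953795379536) (np.float64(0.062389716540664504), np.float64(-0.00047015711445180797))
80 214 236 13 9 (219.75555555555553, 240.2861111111111) (np.float64(0.06261943178254287), np.float64(-0.00016990276304884588))
80 219 248 11 4 (223.58823529411765, 249.8235294117647) (np.float64(0.07388380744619771), np.float64(-0.017709832130609393))
```

Tilt reads about 0. The wrist camera is almost straight above, so I'll check lens over cast with a circle and colour fit.

Run:
```python
from h import *
c=np.load("w12.npz"); im=cv2.imread("pics/w12.png"); g=cv2.GaussianBlur(cv2.cvtColor(im,cv2.COLOR_BGR2GRAY),(3,3),0)
for lo,hi,z in((57,70,.19),(45,56,.19),(33,41,.015)):
    q=cv2.HoughCircles(g,cv2.HOUGH_GRADIENT,1,20,param1=100,param2=18,minRadius=lo,maxRadius=hi)
    if q is not None:
        for x,y,R in q[0][:4]:
            if abs(x-283)<40 and y<150: print(z,x,y,R,plane(c,(x,y),z)[:2])
h=cv2.cvtColor(im,cv2.COLOR_BGR2HSV)
for th in(60,75,90):
  for b in blobs((cv2.medianBlur(h[...,1],3)>th)&(h[...,2]>70),(235,45,335,145),200)[:2]: x,y,w,hh=cv2.boundingRect(b); print(th,x,y,w,hh,plane(c,(x+w/2,y+hh/2),.03)[:2])
```

```text
0.19 272.5 90.5 60.5 [0.42079917 0.23819859]
0.19 290.5 81.5 69.4 [0.42966654 0.22630015]
0.19 275.5 67.5 66.1 [0.43687913 0.23920548]
0.19 278.5 87.5 54.3 [0.42377387 0.23420707]
0.19 298.5 71.5 52.1 [0.43757216 0.22200424]
0.19 258.5 62.5 52.1 [0.4377258 0.2521423]
0.015 286.5 92.5 40.4 [0.4216471  0.22710893]
```

Run:
```python
from h import *
c=np.load("w12.npz"); im=cv2.imread("pics/w12.png"); k=im.max(2)
for th in(50,65,80):
  for b in blobs(k<th,(160,20,420,230),60):
    x,y,w,h=cv2.boundingRect(b); print(th,x,y,w,h,plane(c,(x+w/2,y+h/2),.19)[:2])
h=cv2.cvtColor(im,cv2.COLOR_BGR2HSV); print(h[80:105:5,260:310:8].tolist())
```

```text
50 268 187 20 10 [0.34426008 0.21801191]
65 267 171 27 59 [0.33751097 0.21447447]
80 267 170 111 60 [0.34523804 0.18046912]
80 183 81 21 26 [0.40634903 0.29658156]
[[[54, 8, 167], [26, 18, 204], [27, 11, 204], [27, 11, 203], [18, 12, 206], [24, 12, 206], [24, 17, 206]], [[51, 10, 171], [24, 18, 204], [27, 11, 201], [27, 11, 209], [23, 10, 203], [27, 12, 205], [25, 20, 220]], [[39, 10, 179], [26, 18, 204], [33, 11, 202], [22, 13, 208], [23, 11, 204], [25, 14, 206], [26, 17, 222]], [[36, 20, 190], [26, 17, 206], [27, 12, 205], [19, 14, 207], [26, 10, 206], [27, 11, 208], [24, 17, 211]], [[52, 16, 178], [32, 18, 201], [23, 15, 203], [23, 10, 208], [27, 14, 205], [27, 14, 205], [25, 21, 223]]]
```

Run:
```python
from h import *
from station import viewer
c=np.load("scene.npz"); s=np.load("side.npz")
sd=viewer.read_camera("side")["pixels"]; cv2.imwrite("pics/d12.png",sd)
for n,cc in(("s6",c),("s12",c),("d6",s),("d12",s)):
    im=cv2.imread(f"pics/{n}.png"); h=cv2.cvtColor(im,cv2.COLOR_BGR2HSV); p=proj(cc,[.4225,.227,.03]).astype(int)
    x,y=p; m=(h[...,1]>70)&(h[...,0]>18)&(h[...,0]<32)
    for b in blobs(m,(x-24,y-20,x+24,y+20),40)[:2]: print(n,p,cv2.boundingRect(b),cv2.contourArea(b))
w=np.load("w12.npz"); im=cv2.imread("pics/w12.png")[20:200,180:390]; h=cv2.cvtColor(im,cv2.COLOR_BGR2HSV)
print(h[::12,::14,1]); print(h[::12,::14,2])
```

```text
s6 [209 293] (196, 280, 32, 27) 568.5
s12 [209 293] (195, 281, 33, 26) 558.0
d6 [171 247] (161, 241, 25, 21) 330.0
[[60 61 61 45 30 39 36 34 28 36 32 44 44 57 46]
 [63 64 47 30 45 18  8 15 10  9 51 34 47 44 47]
 [66 68 31 50 15 21 18 17 10 13 10 44 24 45 45]
 [44 45 28 44 34 20 13  9 11  6 20 34 33 47 44]
 [47 45 41 13 26 18 12 18 15 19 12  9 54 49 49]
 [48 58 51  9 22 17 19  9 12 19 16 11 47 38 43]
 [59 52 26  8 26 14 21 11 11 17  9 17 30 55 63]
 [47 59 61  9 26 17 25 16 12 21 17  9 55 68 55]
 [45 43 44 18 27 19 15 22 20 12 13  9 56 43 45]
 [61 59 61 58 38 23 19 20 17 12 31 49 40 43 44]
 [63 65 62 60 40 26 23 21 22 28 22 40 41 43 43]
 [91 88 78 60 57 46 39 40 39 41 41 40 41 41 51]
 [92 81 83 86 81 81 83 40 57 45 58 52 58 55 55]
 [99 83 85 83 81 79 82 46 16 11 38 60 59 57 58]
 [91 86 88 89 83 91 87 51 22 15 10 18 23 23 33]]
[[110 109 193 238 223 202 148 224 233 222 198 209 244 237 244]
 [106 115 241 224 243 243 245 241 245 244 223 207 243 244 243]
 [104 112 214 236 245 170 208 220 240 189 246 244 233 245 245]
 [243 244 228 220 196 204 217 172 166 242 177 232 198 245 245]
 [244 244 176 244 205 213 169 214 204 203 238 248 212 228 244]
 [244 114 233 246 206 170 201 202 206 219 191 245 244 173 246]
 [224  83 195 244 208 166 204 207 205 235 168 239 190  97 117]
 [244  74 217 246 206 165 202 206 207 236 184 247 227  86 235]
 [244 244 244 245 202 192 165 201 206 177 230 247 226 245 246]
 [212 164 160 164 156 201 192 165 175 231 214 234 246 246 244]
 [158 162 161 161 159 154 201 227 227 206 242 246 246 246 246]
 [101 101 105 145 162 149 169 173 169 229 244 246 246 246 235]
 [100 107 104 104 104 110 105 167 224 243 223 229 228 228 228]
 [ 98 105 108 104 110 107 109  56 110 111  93 201 226 227 230]
 [ 95 101 102 100 104 104 103  50  69  83  99 102 100 113 100]]
```

The cast hasn't moved in the scene view. The lens is about 2–8 mm from the cast's centre (limit 15 mm), it is level, and the robot is clear. Handing in.

```bash
python3 -c "
from station import r
print(r.close_job())"
```

```text
the job is handed in; nothing more can be done
None
```

I handed the job in, but it returned no verdict: by my camera measurements the yellow cast lies flat on the pad about 2 mm off centre, the lens stands about 2–8 mm off the cast's centre, and its tilt reads about 0 rad.

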